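Fasten the hasp of the long tool chest in the paddle workshop

ROBOT

A 6-joint arm with a two-finger parallel gripper is mounted at the origin on the work surface. World frame = base frame: x ahead of the robot, y to its left, z up, the work surface at z = 0. Lengths are in m, angles in degrees, forces in N, time in s.
With the tool pointing down it reaches from about 0.375 to 0.925 m from the base axis. Payload 5.7 kg.
Tool frame: the origin (TCP) lies midway between the tips of the shut fingers; the grasp point (between the pads) lies 19 mm behind it; z points along the fingers, y is the direction in which the jaws open and shut (so a half turn about z gives the same grasp; the last joint's range is limited). The gripper opens to 88 mm and grips with 3 to 60 N. Pads are 20 mm wide; open, the fingers measure 115 mm over their backs; the gripper's body (75 mm by 178 mm) begins 61 mm behind the grasp point.
Start: joints at [-72.886, 20.558, 86.54, -0, 72.909, -6.595], TCP at [0.241, -0.549, 0.223] pointing down, gripper open.
Joint ranges: [-170.27, 170.27], [-57.76, 135], [12.27, 136.19], [-55.21, 235.2], [11.17, 155.16], [-170.74, 170.74]. Speed limits (degrees/s): [136.94, 136.94, 180, 180, 180, 180].

INTERFACE

Orientations are given as a 3x3 rotation matrix whose columns are the frame's x, y, z axes.
In Python, from workcell import sensors, camera, calibration, robot gives the robot as it stands.
- The arm moves only by the tool send_rows, never from a script. Its argument "targets" is text: rows parted by semicolons, each of 7 numbers parted by spaces: the shift along the tool's x, y, z in m, then the turn, a rotation vector about the tool's x, y, z in rad, then the finger opening in m, from 0 to 0.0878. In form: x y z wx wy wz hand; .... A call has 1 to 5 rows; each row shifts and turns the commanded pose from where the row before left it, along the tool's axes as they then stand; what a row does not reach is not made up. A row lasts 1/10 s, in which the tool goes at most 50 mm and 8.59 degrees, less where a joint would pass 70% of its speed; a pose out of reach is approached as far as the arm can. A call is refused whole if a number of a shift passes 0.05 or a number of a turn 0.15, either way. A call with a gripper value outside its range is refused whole. The fingers move at their own pace and stop on an object; "force" is the grip in N (left out, the last holds). Time passes only in rows, so rows that do not move let the fingers close. It gives the time, the measured TCP pose, the force and the opening at its end, in the units of the state.
- sensors.sense(): the state, without advancing time (a new reading comes with each control period).
- camera(name): name is "side" or "top"; returns the picture (400x640x3 uint8, red, green, blue); there is no depth.
- calibration(name): a dict with "fx", "fy", "cx", "cy" (pixels), "eye" and "attitude" of the camera in the world. Camera axes: x right, y up, looking along -z (the intrinsics and any distortion apply to the point x, -y, -z); pixel columns grow to the right and rows downward; lengths in m; the calibration is good to about 2 mm. A picture is of the moment at which its call begins. calibration takes no time and is no camera call.
- robot.hand_in(): hands the job in, once; it reports no verdict.
The state is a dict: "t": time; "qpos": joint angles; "dq": joint speeds; "joint_torque": joint torques, N m; "ee_pos": TCP position; "eef_rot": TCP orientation; "contact_force": force on the tool from outside, world axes, zero at the start; "torque": the same for the moment, N m; "gripper_width": finger opening in m.
Only numpy, scipy, OpenCV 4.12 (cv2) and the standard library are available. Lean on these libraries where they do the work, as an engineer would, in place of code of your own. Each camera call takes 0.05 s, during which the arm holds its last target.

TASK

The longer of the two wooden chests on the bench is packed and ready to go: swing its steel hasp over and press it fully down flat onto the lid, so that the staple stands through its slot. Leave the hasp of the shorter chest standing open as it is, since that chest is still in use.

Things in the scene. Friction and masses are not known exactly. Their poses are not given: they have to be found in the camera images.
- long_hasp (a joint): Hasp angle on the LONG chest, rad: 0 = shut flat on the lid (hard stop), 1.57 upright, 2.2 leaning back (limit); starts 0.5 to 2.0. Plain steel plate 130 mm long from hinge axis to free end, 38 wide, 4 thick (2 either side of the axis), slot 16 mm wide from 82 to 118 mm from the hinge. Stiff hinge: it stays where left; 1 to 4 N at 80 mm from the hinge swings it.
- long_hinge (a point): Middle of that hasp's hinge axis, 5 mm above the lid. Axes: z up, x along chest and hinge axis, y across. Shut, the hasp points to -y. The staple, a steel loop 26 mm long (y), 6 thick, 24 high above the lid, stands 100 mm off at -y. Chest: wood, 400 (x) x 220 (y) x 115 mm high, immovable, its centre 60 mm at -y. A sanding block 36 mm high lies on the lid, over 75 mm off at +x.
- short_hinge (a point): The same point, with the same axes, on the SHORT chest: it is like the long one, with an equal hasp and staple, but only 250 mm long; it does not move either. The chests stand side by side, either one on the left.
- short_tip (a point): Middle of the free end of the short chest's hasp, 130 mm from its hinge. It must be left where it stands.

How it is judged:
By the outcome, as a careful person would: the job done as asked, in the order asked, and still so for the second after the job is handed in, with the robot touching nothing.
It also fails if it takes over 32 s, if anything falls off the work surface, if the arm or the gripper's body presses on something with over 40 N, if the wrist force passes 120 N, or if a joint passes its speed limit or range.

## Working session

There is one attempt and no reset: what is moved stays moved. The work goes in short steps, Python scripts to look and compute and a tool call to move; the robot and the scene stay as the last step left them, time stands still between calls to the robot, and variables do not carry over. Pictures are saved under pics/ and viewed, and the job is handed in when it is done.

Besides the shell and the picture viewer there is one more tool, called after ">>>" as name(argument=value, ...), one argument or row to a line, values as JSON. send_rows: Moves the arm, as the interface text tells. Its arguments: {"type":"object","properties":{"targets":{"type":"string"},"force":{"type":"number"}},"required":["targets"]}

```bash
mkdir -p pics; python3 - <<'E'
from workcell import sensors, camera, calibration, robot
import cv2
for n in("side","top"):
    im=camera(n); cv2.imwrite(f"pics/{n}0.png",im[:,:,::-1]); print(n,calibration(n))
print(sensors.sense())
E
```

```text
side {'fx': 513.608174365786, 'fy': 513.608174365786, 'cx': 323.0726857440634, 'cy': 204.36058639394423, 'eye': array([0.44759651, 1.08661461, 0.84602589]), 'attitude': array([[-0.99777075,  0.01361508, -0.06533113],
       [-0.062686  , -0.52701136,  0.84754321],
       [-0.02289089,  0.84974917,  0.52668999]])}
top {'fx': 362.7072958924634, 'fy': 362.7072958924634, 'cx': 318.71255931447786, 'cy': 194.787017962118, 'eye': array([ 3.92722115e-01, -2.02973211e-04,  8.63416483e-01]), 'attitude': array([[ 0.02417979,  0.98442574, -0.17413013],
       [-0.99934931,  0.01913852, -0.03057256],
       [-0.02676382,  0.17475606,  0.98424795]])}
{'t': 0.1, 'qpos': array([-7.28858501e+01,  2.05942891e+01,  8.65906708e+01,  2.38171430e-03,
        7.29103512e+01, -6.59388448e+00]), 'dq': array([-0.01339463, -0.14342279, -0.15818301,  0.14264533,  0.03136878,
        0.03044937]), 'joint_torque': array([-4.08400838e-04, -5.16360712e+01, -2.71405596e+01,  6.78119645e-02,
        2.75642029e-02, -1.79577859e-05]), 'ee_pos': array([ 0.24107902, -0.5487664 ,  0.22190272]), 'eef_rot': array([[ 9.15611198e-01,  4.02064586e-01, -4.51552680e-04],
       [ 4.02064773e-01, -9.15609826e-01,  1.60152663e-03],
       [ 2.30471069e-04, -1.64792914e-03, -9.99998616e-01]]), 'contact_force': array([ 0.47384213, -0.33827516,  0.56419965]), 'torque': array([ 0.01155894,  0.00948884, -0.08064282]), 'gripper_width': 0.08815192713272965}
```

View pics/side0.png

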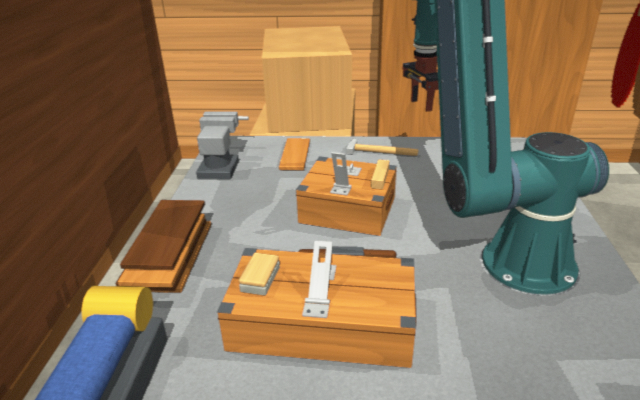

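View pics/top0.png

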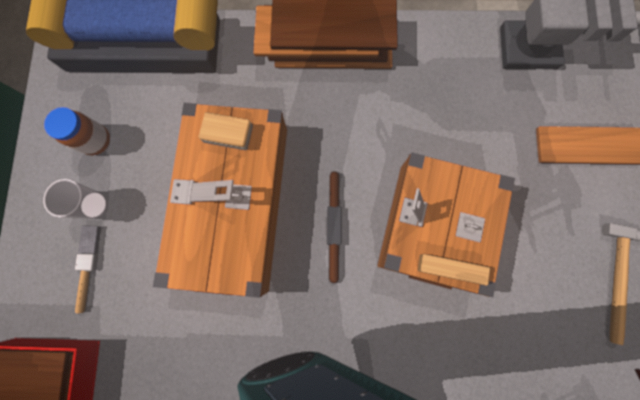

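```bash
python3 - <<'E'
import cv2
a=cv2.imread("pics/top0.png")[90:310,140:300]; b=cv2.imread("pics/side0.png")[230:370,210:430]
cv2.imwrite("pics/t1.png",cv2.resize(a,None,fx=3.7*1,fy=3.7*1*0.7,interpolation=3) if 0 else cv2.resize(a[:130],None,fx=4.5,fy=4.5,interpolation=3))
cv2.imwrite("pics/s1.png",cv2.resize(b,None,fx=3.6,fy=3.6,interpolation=3))
E
```

```text
(no output)
```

View pics/t1.png

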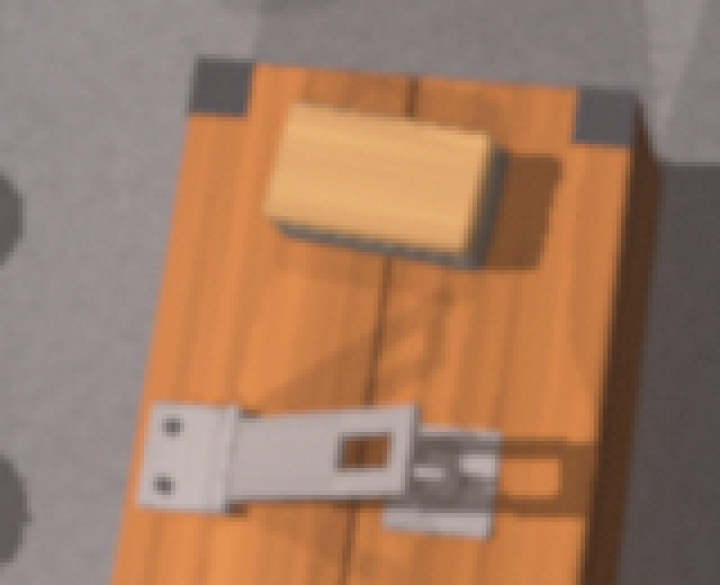

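View pics/s1.png

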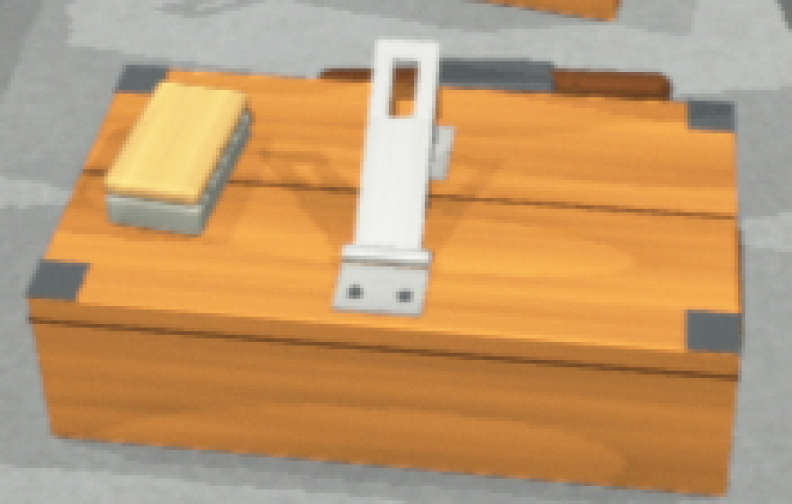

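```bash
cat > h.py <<'E'
import numpy as np
from workcell import calibration
C={n:calibration(n) for n in("side","top")}
def ray(n,u,v):
    c=C[n]; d=np.array([(u-c['cx'])/c['fx'],-(v-c['cy'])/c['fy'],-1]); return c['eye'],c['attitude']@d
def atz(n,u,v,z):
    e,d=ray(n,u,v); return e+d*(z-e[2])/d[2]
def tri(a,b):
    A=[];B=[]
    for n,u,v in(a,b):
        e,d=ray(n,u,v); d=d/np.linalg.norm(d); P=np.eye(3)-np.outer(d,d); A.append(P);B.append(P@e)
    x=np.linalg.lstsq(np.vstack(A),np.hstack(B),rcond=None)[0]
    return x,[np.linalg.norm(A[i]@x-B[i]) for i in(0,1)]
def proj(n,p):
    c=C[n]; q=c['attitude'].T@(np.array(p)-c['eye']); return c['cx']+c['fx']*q[0]/-q[2], c['cy']-c['fy']*q[1]/-q[2]
E
python3 - <<'E'
from h import *
np.set_printoptions(precision=4,suppress=True)
print("top corners",[atz('top',*p,.115) for p in((182.2,102.7),(282.2,110),(155,287),(261,295))])
f=lambda x,y:(210+x/3.6,230+y/3.6)
print("side corners",[atz('side',*f(*p),.115) for p in((122,66),(736,102),(30,318),(740,352))])
print("hinge",atz('top',191.8,192,.12),atz('side',*f(387,254),.12))
print("staple plate",atz('top',238.2,197.3,.117))
print("tip",tri(('top',231.1,190),('side',*f(407,41))))
E
```

```text
top corners [array([0.7267, 0.3311, 0.115 ]), array([0.7124, 0.1077, 0.115 ]), array([0.3286, 0.3508, 0.115 ]), array([0.3187, 0.1339, 0.115 ])]
side corners [array([0.715 , 0.1141, 0.115 ]), array([0.3137, 0.1395, 0.115 ]), array([0.721 , 0.3482, 0.115 ]), array([0.3306, 0.3584, 0.115 ])]
hinge [0.525  0.2903 0.12  ] [0.5255 0.2943 0.12  ]
staple plate [0.5161 0.192  0.117 ]
tip (array([0.5183, 0.187 , 0.1925]), [np.float64(0.0008694569155432954), np.float64(0.0008694569155442079)])
```

>>> send_rows(
  targets="0 0 -0.05 0 0 0 0; 0 0 -0.05 0 0 0 0; 0 0 -0.05 0 0 0 0; 0.034 -0.036 0 0 0 0 0; 0.034 -0.036 0 0 0 0 0",
  force=30,
)

```text
t: 0.6
ee_pos: [0.275, -0.4568, 0.3742]
eef_rot: [[0.916, 0.4, 0.002], [0.4, -0.916, -0.003], [0.0, 0.004, -1.0]]
contact_force: [0.3, 1.1, 0.3]
gripper_width: 0.0516
```

>>> send_rows(
  targets="0.034 -0.036 0 0 0 0 0; 0.034 -0.036 0 0 0 0 0; 0.034 -0.036 0 0 0 0 0; 0.034 -0.036 0 0 0 0 0; 0.034 -0.036 0 0 0 0 0",
)

```text
t: 1.1
ee_pos: [0.3578, -0.2209, 0.3724]
eef_rot: [[0.916, 0.402, -0.0], [0.402, -0.916, 0.0], [0.0, -0.0, -1.0]]
contact_force: [1.3, -0.3, 1.0]
gripper_width: 0.0112
```

>>> send_rows(
  targets="0.034 -0.036 0 0 0 0 0; 0.034 -0.036 0 0 0 0 0; 0.034 -0.036 0 0 0 0 0; 0.034 -0.036 0 0 0 0 0; 0.034 -0.036 0 0 0 0 0",
)

```text
t: 1.6
ee_pos: [0.4411, 0.0123, 0.3726]
eef_rot: [[0.916, 0.402, 0.0], [0.402, -0.916, -0.0], [-0.0, 0.0, -1.0]]
contact_force: [1.8, -0.5, 0.1]
gripper_width: 0.0003
```

>>> send_rows(
  targets="0.034 -0.036 0 0 0 0 0; 0.034 -0.036 0 0 0 0 0; 0 0 0 0 0 -0.138 0; 0 0 0 0 0 -0.138 0; 0 0 0 0 0 -0.138 0",
)

```text
t: 2.1
ee_pos: [0.4741, 0.1043, 0.3721]
eef_rot: [[0.671, 0.741, -0.001], [0.741, -0.671, -0.0], [-0.001, -0.001, -1.0]]
contact_force: [0.4, -0.1, 1.0]
gripper_width: 0.0004
```

>>> send_rows(
  targets="0 0 0 0 0 -0.138 0; 0 0 0 0 0 -0.138 0; 0 0 0 0 0 -0.138 0; 0 0 0 0 0 -0.138 0; 0 0 0 0 0 -0.138 0",
)

```text
t: 2.6
ee_pos: [0.4741, 0.1035, 0.3723]
eef_rot: [[0.047, 0.999, -0.001], [0.999, -0.047, 0.0], [0.0, -0.001, -1.0]]
contact_force: [0.2, -0.1, 0.2]
gripper_width: 0.0002
```

>>> send_rows(
  targets="0.0435 0.0138 0 0 0 0 0; 0.0435 0.0138 0 0 0 0 0; 0.0435 0.0138 0 0 0 0 0; 0 0 0.045 0 0 0 0; 0 0 0.045 0 0 0 0",
)

```text
t: 3.1
ee_pos: [0.5239, 0.2334, 0.2823]
eef_rot: [[0.051, 0.999, 0.003], [0.999, -0.051, 0.001], [0.001, 0.003, -1.0]]
contact_force: [0.1, -0.4, -0.7]
gripper_width: 0.0001
```

>>> send_rows(
  targets="0 0 0.045 0 0 0 0; 0 0 0.035 0 0 0 0; 0 0 0 0 0 0 0",
)

```text
t: 3.4
ee_pos: [0.5184, 0.2304, 0.1975]
eef_rot: [[0.053, 0.999, -0.011], [0.999, -0.053, -0.003], [-0.004, -0.01, -1.0]]
contact_force: [-0.4, -1.8, 0.2]
gripper_width: 0.0004
```

```bash
python3 - <<'E'
from workcell import sensors, camera
import cv2
b=camera("side"); cv2.imwrite("pics/s2.png",cv2.resize(b[180:370,190:450,::-1],None,fx=3,fy=3,interpolation=3))
print(sensors.sense()['ee_pos'])
E
```

```text
[0.52060149 0.23104017 0.20057518]
```

View pics/s2.png

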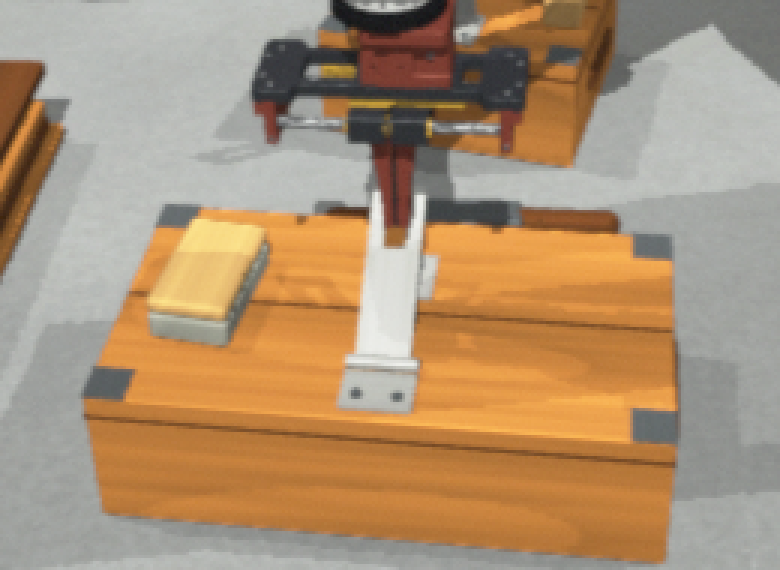

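>>> send_rows(
  targets="0 0 0.012 0 0 0 0; 0 0 0.01 0 0 0 0; 0 0 0.008 0 0 0 0; 0 0 0.006 0 0 0 0; 0 0 0.006 0 0 0 0",
)

```text
t: 3.95
ee_pos: [0.5227, 0.2313, 0.1608]
eef_rot: [[0.053, 0.999, 0.0], [0.999, -0.053, -0.001], [-0.001, 0.0, -1.0]]
contact_force: [-0.5, -2.8, 1.7]
gripper_width: 0.0005
```

>>> send_rows(
  targets="0 0 0.006 0 0 0 0; 0 0 0.006 0 0 0 0; 0 0 0.006 0 0 0 0; 0 0 0.005 0 0 0 0; 0 0 0.005 0 0 0 0",
)

```text
t: 4.45
ee_pos: [0.5226, 0.2317, 0.1322]
eef_rot: [[0.053, 0.999, -0.0], [0.999, -0.053, 0.0], [0.0, -0.0, -1.0]]
contact_force: [0.6, 0.2, 0.5]
gripper_width: 0.0006
```

>>> send_rows(
  targets="0 0 0.003 0 0 0 0; 0 0 0.003 0 0 0 0; 0 0 0.002 0 0 0 0; 0 0 0.001 0 0 0 0; 0 0 0 0 0 0 0",
)

```text
t: 4.95
ee_pos: [0.5226, 0.2317, 0.1235]
eef_rot: [[0.053, 0.999, -0.0], [0.999, -0.053, 0.0], [0.0, -0.0, -1.0]]
contact_force: [-0.7, -0.5, -1.0]
gripper_width: 0.0005
```

```bash
python3 - <<'E'
from workcell import sensors, camera
import cv2
b=camera("side"); cv2.imwrite("pics/s3.png",cv2.resize(b[180:370,190:450,::-1],None,fx=3,fy=3,interpolation=3))
s=sensors.sense();print(s['ee_pos'],s['contact_force'])
E
```

```text
[0.52263969 0.23180444 0.12366171] [ 0.06920839  0.63733667 -0.06987099]
```

View pics/s3.png

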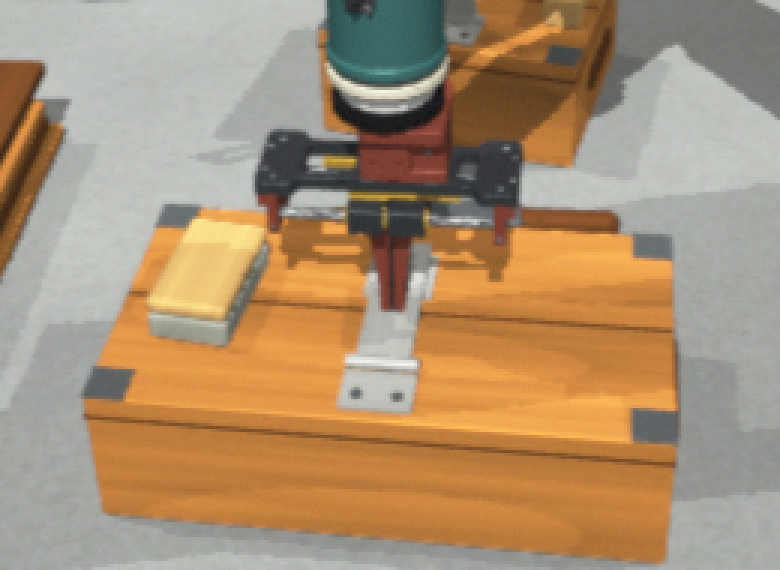

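Nearly flat, the fingers pressing at about (395,310) in the crop. I'll press in small steps until the force shows the hard stop.

>>> send_rows(
  targets="0 0 0.001 0 0 0 0; 0 0 0.001 0 0 0 0; 0 0 0 0 0 0 0",
)

```text
t: 5.3
ee_pos: [0.5228, 0.2318, 0.1223]
eef_rot: [[0.053, 0.999, 0.0], [0.999, -0.053, 0.0], [0.0, 0.0, -1.0]]
contact_force: [-2.2, 0.0, 5.9]
gripper_width: 0.0004
```

>>> send_rows(
  targets="0 0 0.001 0 0 0 0; 0 0 0 0 0 0 0",
)

```text
t: 5.5
ee_pos: [0.5228, 0.2319, 0.1222]
eef_rot: [[0.053, 0.999, 0.001], [0.999, -0.053, 0.0], [0.001, 0.001, -1.0]]
contact_force: [-2.8, -1.4, 12.9]
gripper_width: 0.0006
```

>>> send_rows(
  targets="0 0 0.001 0 0 0 0; 0 0 0.001 0 0 0 0; 0 0 0 0 0 0 0",
)

```text
t: 5.8
ee_pos: [0.5228, 0.2319, 0.122]
eef_rot: [[0.053, 0.999, 0.001], [0.999, -0.053, 0.001], [0.001, 0.001, -1.0]]
contact_force: [-7.7, -2.1, 27.2]
gripper_width: 0.0002
```

>>> send_rows(
  targets="0 0 -0.005 0 0 0 0; 0 0 -0.02 0 0 0 0; 0 0 -0.05 0 0 0 0; 0 0 -0.05 0 0 0 0; 0 0 -0.05 0 0 0 0",
)

```text
t: 6.3
ee_pos: [0.5222, 0.2316, 0.2953]
eef_rot: [[0.053, 0.999, -0.001], [0.999, -0.053, 0.0], [-0.0, -0.001, -1.0]]
contact_force: [0.1, 0.2, 0.4]
gripper_width: 0.0007
```

>>> send_rows(
  targets="-0.02 -0.045 0 0 0 0 0; -0.02 -0.045 0 0 0 0 0; -0.02 -0.045 0 0 0 0 0; -0.02 -0.045 0 0 0 0 0; 0 0 0 0 0 0 0",
)

```text
t: 6.8
ee_pos: [0.3319, 0.1594, 0.2927]
eef_rot: [[0.053, 0.999, -0.005], [0.999, -0.053, -0.001], [-0.001, -0.005, -1.0]]
contact_force: [0.1, 0.5, 0.2]
gripper_width: 0.0006
```

```bash
python3 - <<'E'
from workcell import sensors, camera
import cv2
b=camera("side"); cv2.imwrite("pics/s4.png",b[:,:,::-1]);cv2.imwrite("pics/s5.png",cv2.resize(b[230:340,260:400,::-1],None,fx=5,fy=5,interpolation=3))
b=camera("top"); cv2.imwrite("pics/t4.png",b[:,:,::-1])
s=sensors.sense();print(s['t'],s['ee_pos'],s['contact_force'])
E
```

```text
6.9 [0.33819593 0.16119421 0.29403952] [ 0.43179598 -0.14823014  1.00441211]
```

View pics/s4.png

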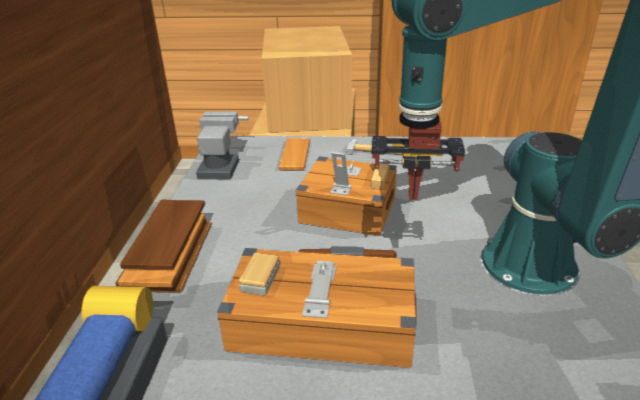

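View pics/s5.png

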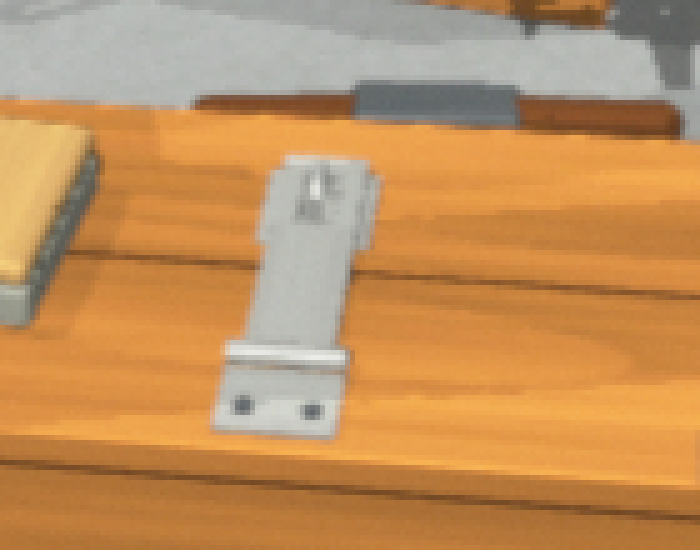

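View pics/t4.png

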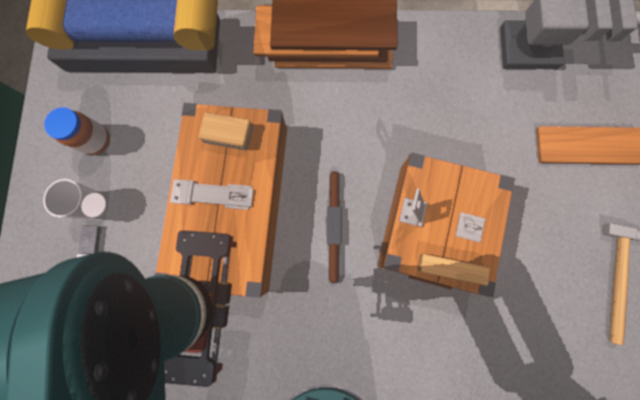

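The long hasp lies flat, with the staple through its slot (crop (315,190), top view (240,195)). The short hasp still stands at (416,208) in the top view, as it did at the start. The gripper is clear.

```bash
python3 - <<'E'
from workcell import robot
print(robot.hand_in())
E
```

```text
the job is handed in; nothing more can be done
None
```

The long chest's hasp is shut flat on the lid with the staple standing through its slot, and the job is handed in. I pushed it down with the closed fingers about 60 mm from the hinge, until it met its hard stop, then moved the arm clear.

- **Press:** the tool stopped at z = 0.122 m, where the top of the shut plate should be. The press rose to about 27 N there.
- **Pictures after release:** the side and top views show the hasp flat and the staple through the slot. The short chest's hasp looks unchanged from the first pictures, and the sanding blocks have not moved.
- **Time and clearance:** about 7 s on the robot's clock, with the gripper touching nothing.

No check failed or disagreed.

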